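Tip the bearing bracket over onto a batten

TASK

Fetch the wooden batten (the straight one, not the tapered wedge) from under the riser shelf and lay it flat on the worktop in front of the bearing bracket's plain machined face, square across it and centred, where the upper end of that face will come down. Then tip the bracket over where it stands, without lifting it, so that it comes to rest with the machined face down and the boss up, its upper end propped on the batten. Do not disturb the jar, beaker or wedge.

Things in the scene. Friction and masses are not known exactly. Their poses are not given: they have to be found in the camera images.
- bracket: Cast aluminium bearing bracket, loose, 0.5 to 0.9 kg: plate 45 mm thick (x), 85 wide (y), 130 tall (z), standing on its 45 x 85 end. Origin: centre of that underside. Its -x side (x = -22.5 mm) is the plain machined face with four small bolt holes, found facing right (world -y) within 0.3 rad; it must end underneath. The +x side is the back with the boss.
- boss (a point): Centre of the boss's outer face on the bracket's back (bracket x = +42.5 mm, height 58): a round boss 56 mm across, 20 mm proud, dark bore in it, flanked by two upright ribs 15 mm proud; boss and ribs end at height 86 mm.
- back (a point): Point on the plain back of the bracket above the boss (bracket x = +22.5 mm, y = 0, height 112 mm; plain from height 86 to the top at 130). A push here towards bracket -x tips it about its front lower edge; past about 25 degrees it falls by itself. A low push would slide it.
- toe (a point): Middle of the lower edge of the bracket's machined face (bracket x = -22.5 mm, y = 0, z = 0): the edge about which it tips.
- batten: Straight beech batten, loose, 75 g: 115 mm long (x), 30 wide (y), 22 high (z). Origin: centre of its underside. Lies flat under the left or right half of the riser, pointing in along riser x within 0.15 rad, its middle 38 to 52 mm behind the front edge: grip it across its width with the tool tilted 25 to 45 degrees, fingers pointing in under the board; it can be set down with the same tilt.
- riser: Bench riser shelf, fixed: grey board 200 mm deep (x), 290 wide (y) on thin side panels; board underside at height 245 mm, top 260. Origin: on the worktop under it; the open front edge is at x = -100 mm, towards the robot; insides of the panels at y = +-138 mm. A glass beaker, timer and carton stand on its rear half, up to height 325 mm, fixed.
- parts_case: Low parts case, fixed, 97 x 112 x 42 mm high, closed, on the right near the front edge. To its right and behind stands the tall grain mill, fixed: solid where x > 0.445 and y < -0.14 m, up to 1 m high; keep hand and elbow clear of it. Origin: centre of its underside.
- machine_vice: Small screw vice, fixed, 56 (x) x 121 (y) x 50 mm high, at the left front, on the robot's side of the bracket. Origin: centre of its underside.
- wedge: Tapered wooden wedge, loose, 89 x 18 x 14 mm, under the other half of the riser, 70 to 115 mm from the batten. Leave it alone. Origin: centre of its underside.
- jar: Sample jar with screw lid, standing, loose, 45 mm across, 75 tall; at the left, beside the riser and behind the bracket. Leave it alone. Origin: centre of its underside.
- beaker: Plastic beaker, standing, loose, 60 x 66 mm, 72 tall; near the front edge of the worktop, on the robot side of where the bracket will come down. Leave it alone. Origin: centre of its underside.
There are look-alikes about, which are no part of the job. There is more than one size of the batten; the job needs the larger.

How it is judged (in metres and radians):
On the way, in this order (a step that is already met when the one before it is completed fails the run):
1. the batten lies flat and released, crosswise before the machined face of the still upright bracket, 75 to 125 mm from that face (y of batten in the frame of bracket between -0.02 and 0.02 m and angle between the x axis of batten and the y axis of bracket, either way round below 0.2 rad and x of batten in the frame of bracket between -0.1475 and -0.0975 m and height (world z) of batten below 0.006 m and angle between batten's own z axis and vertical below 0.1 rad and angle between bracket's own z axis and vertical below 0.08 rad and contact force between the fingers and batten below 0.2 N), for 0.3 s.
2. the bracket has been tipped onto its machined face (angle between bracket's own x axis and vertical below 0.45 rad), for 0.2 s.
At the end, for the whole second after the job is handed in: Bracket at rest on its machined face, boss up, sloping 0.10 to 0.42 rad, propped on the batten; batten flat, its middle 70 to 130 mm from the bracket's foot, within 20 mm of its centre line and 0.2 rad of crosswise; foot edge within 40 mm of its start (angle between bracket's own x axis and vertical between 0.1 and 0.42 rad and contact force between bracket and batten above 0.5 N and y of batten in the frame of bracket between -0.02 and 0.02 m and angle between the x axis of batten and the y axis of bracket, either way round below 0.2 rad and z of batten in the frame of bracket between 0.07 and 0.13 m and height (world z) of batten below 0.006 m and angle between batten's own z axis and vertical below 0.1 rad and distance of toe from where it was at the start of the episode below 0.04 m and linear speed of each of bracket, batten below 0.02 m/s); the robot touches nothing.
It fails at once if the sample jar is moved more than 20 mm or tipped (distance of jar from where it was at the start of the episode above 0.02 m or angle between jar's own z axis and vertical above 0.3 rad).
It fails at once if the beaker is moved more than 20 mm or tipped (distance of beaker from where it was at the start of the episode above 0.02 m or angle between beaker's own z axis and vertical above 0.3 rad).
It fails at once if the wooden wedge is moved more than 20 mm or tipped (distance of wedge from where it was at the start of the episode above 0.02 m or angle between wedge's own z axis and vertical above 0.3 rad).
It fails at once if the bracket is lifted: its foot edge more than 20 mm above the worktop (height (world z) of toe above 0.02 m).
It also fails if it takes over 67 s, if anything falls off the work surface, if the arm or the gripper's body presses on something with over 40 N, if the wrist force passes 120 N, or if a joint passes its speed limit or range.

ROBOT

A 6-joint arm with a two-finger parallel gripper is mounted at the origin on a cart in front of the work surface, level with it; the furniture and walls round the work are solid. World frame = base frame: x ahead of the robot, y to its left, z up, the work surface at z = 0. Lengths are in mm, angles in degrees, forces in N, time in s.
With the tool pointing down it reaches from about 350 to 850 mm from the base axis. Payload 8.1 kg.
Tool frame: the origin (TCP) lies midway between the tips of the shut fingers; the grasp point (between the pads) lies 19 mm behind it; z points along the fingers, y is the line along which they close (so a half turn about z gives the same grasp; the last joint's range is limited). The gripper opens to 85 mm and grips with 20 to 120 N. Pads are 22 mm wide; open, the fingers measure 114 mm over their backs; the gripper's body (76 mm by 85 mm) begins 54 mm behind the grasp point. The pads swing forward as they close: fully open they stand 13 mm farther back than shut.
Start: joints at [-80.466, 7.471, 85.268, -0, 87.261, -4.893], TCP at [149.509, -581.078, 191.392] pointing down, gripper open.
Joint ranges: [-169.43, 169.43], [-51.17, 129.36], [1.28, 143.12], [-76.62, 256.62], [0, 156.53], [-152.29, 152.29]. Speed limits (degrees/s): [136.94, 136.94, 159.86, 180, 180, 180].

INTERFACE

Orientations are given as [roll, pitch, yaw] about the fixed x, y, z axes, in that order (R = Rz(yaw) Ry(pitch) Rx(roll)).
In Python, from bench import r gives the robot as it stands.
- The arm moves only by the tool apply_moves, never from a script. Its argument "steps" is a list of rows, each a list of 7 numbers: the opening, from -1 (shut) to 1 (fully open), then the shift along the tool's x, y, z in mm, then the turn, a rotation vector about the tool's x, y, z in units of 5 degrees (1.0 is 5 degrees). A call has exactly 8 rows; each row shifts and turns the commanded pose from where the row before left it, along the tool's axes as they then stand; what a row does not reach is not made up. A row lasts 1/10 s, in which the tool goes at most 50 mm and 8.59 degrees, less where a joint would pass 70% of its speed; a pose out of reach is approached as far as the arm can. A call is refused whole if a number of a shift passes 50 or a number of a turn 1, either way. A call with a gripper value outside its range is refused whole. The fingers move at their own pace and stop on an object; "squeeze" is the grip in N (left out, the last holds). Time passes only in rows, so rows that do not move let the fingers close, or fill a call up. It gives the time, the measured TCP pose, the force, the opening and the grip force at its end, in the units of the state.
- r.sense(): the state, without advancing time (a new reading comes with each control period).
- r.snapshot(name): name is "scene" or "top" or "wrist"; returns a dict with "color" (480x640x3 uint8, blue, green, red), "depth" (480x640 float32, mm along the optical axis (not along the pixel's ray), 0 where there is no reading), "mtx" (3x3 intrinsics, pixels), "T" (4x4, takes a point from camera to world coordinates); the wrist camera has in their place "hand_eye" (4x4, takes a point from camera to tool coordinates, whose origin is the TCP and whose axes are the flange's). Camera axes: x right, y down, z forward; pixel columns grow to the right and rows downward; lengths in mm; the calibration is good to about 2 mm. A picture is of the moment at which its call begins: read the wrist's pose just before it.
- r.hand_in(): hands the job in; it is judged then, once.
The state is a dict: "time": time; "joint_pos": joint angles; "qd": joint speeds; "joint_efforts": joint torques, N m; "tool_pos": TCP position; "tcp_rot": TCP orientation; "ft_force": force on the tool from outside, world axes, zero at the start; "wrist_torque": the same for the moment, N m; "finger_gap": finger opening in mm; "grip_force": force on a finger pad.
Only numpy, scipy, OpenCV 4.12 (cv2) and the standard library are available. Lean on these libraries where they do the work, as an engineer would, in place of code of your own. Each camera call takes 0.05 s, during which the arm holds its last target. There are 200 camera calls.

## Working session

There is one attempt and no reset: what is moved stays moved. The work goes in short steps, Python scripts to look and compute and a tool call to move; the robot and the scene stay as the last step left them, time stands still between calls to the robot, and variables do not carry over. Pictures are saved under pics/ and viewed, at most 10 in all, crops included, and the job is handed in when it is done.

Besides the shell and the picture viewer there is one more tool, called after "Call:" as name([rows], argument=value, ...), one row to a line, values as JSON. apply_moves: Moves the arm, as the interface text tells. Its arguments: {"type":"object","properties":{"steps":{"type":"array"},"squeeze":{"type":"number"}},"required":["steps"]}

```bash
mkdir -p pics; ls; cat > h.py <<'E'
import numpy as np, cv2, pickle
from bench import r
from scipy.spatial.transform import Rotation as Ro
def toolT(s):
    T=np.eye(4); T[:3,:3]=Ro.from_euler('xyz',s['tcp_rot'],degrees=True).as_matrix(); T[:3,3]=s['tool_pos']; return T
def snap(n,save=None):
    s=r.sense(); d=r.snapshot(n)
    if 'T' not in d: d['T']=toolT(s)@d['hand_eye']
    if save: cv2.imwrite('pics/%s.png'%save,d['color']); pickle.dump(d,open(save+'.pkl','wb'))
    return d
def cloud(d):
    z=d['depth']; v,u=np.mgrid[:480,:640]; K=d['mtx']
    P=np.stack([(u-K[0,2])*z/K[0,0],(v-K[1,2])*z/K[1,1],z],-1)
    W=P@d['T'][:3,:3].T+d['T'][:3,3]; W[z==0]=np.nan; return W
def ray(d,u,v,h):
    K=d['mtx']; q=d['T'][:3,:3]@np.array([(u-K[0,2])/K[0,0],(v-K[1,2])/K[1,1],1]); o=d['T'][:3,3]
    return o+q*(h-o[2])/q[2]
def proj(d,p):
    c=np.linalg.inv(d['T'])@np.append(p,1); q=d['mtx']@c[:3]; return q[:2]/q[2]
E
python3 - <<'E'
from h import *
print(r.sense())
for n in('scene','top'):
    d=snap(n,n+'0'); print(n,d['T'].round(2).tolist(),d['mtx'].tolist())
E
```

```text
pics
{'time': 0.0, 'joint_pos': array([-8.04674447e+01,  7.51412124e+00,  8.53304794e+01, -3.23367275e-03,
        8.72628250e+01, -4.89266994e+00]), 'qd': array([ 0.04940083, -0.06333389, -0.10543211,  0.06254065,  0.02505051,
       -0.10031096]), 'joint_efforts': array([ 5.98330480e-04, -5.69400573e+01, -5.00554597e+01, -1.45876506e-04,
        1.45245093e-02, -9.72972572e-06]), 'tool_pos': array([ 149.36658156, -580.44841828,  190.34330579]), 'tcp_rot': array([-1.79892690e+02, -5.94435142e-03,  1.44253771e+01]), 'ft_force': array([ 0.29299218, -0.43452083,  1.03786856]), 'wrist_torque': array([0.03965292, 0.00803349, 0.01020269]), 'grip_force': 0.0, 'finger_gap': 85.64362152825709}
scene [[-0.59, -0.34, 0.74, -50.0], [-0.81, 0.25, -0.53, 572.79], [-0.0, -0.91, -0.42, 433.8], [0.0, 0.0, 0.0, 1.0]] [[550.5343471238415, 0.0, 311.8014066203146], [0.0, 550.5343471238415, 236.79898288486842], [0.0, 0.0, 1.0]]
top [[-0.01, -0.98, 0.19, 424.81], [-1.0, 0.01, 0.01, 108.83], [-0.02, -0.19, -0.98, 920.87], [0.0, 0.0, 0.0, 1.0]] [[516.3566397568397, 0.0, 318.39061118100966], [0.0, 516.3566397568397, 241.22976909128428], [0.0, 0.0, 1.0]]
```

View pics/scene0.png

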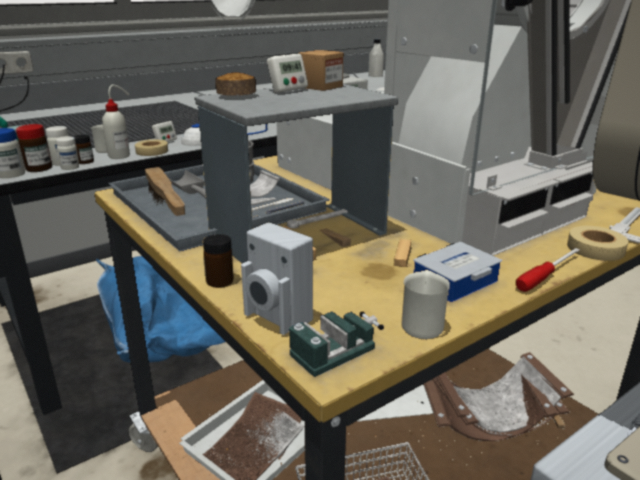

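View pics/top0.png

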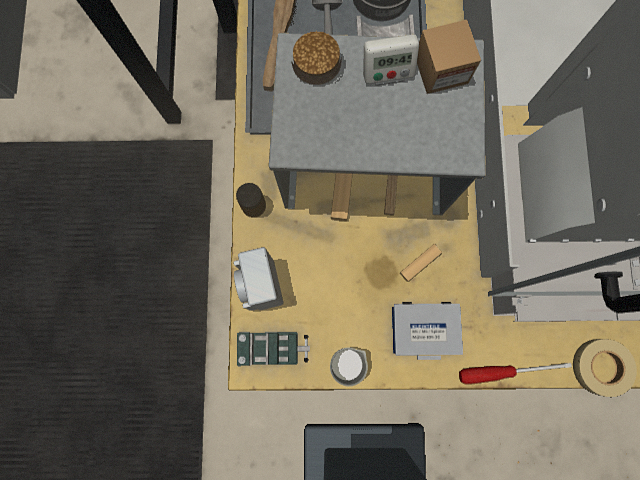

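The top view shows the bracket at (258,278), the jar at (250,200), the vice at (268,348) and the grey beaker at (349,366). Candidates for the batten:
- (342,195), under the left half of the riser: straight and wide.
- (391,195), under the right half: narrower and darker, probably the wedge.
- (420,262), short and lying on the open worktop: the smaller look-alike.

I choose (342,195) and will check it in one close crop while measuring.

```bash
cat > m.py <<'E'
from h import *
d=pickle.load(open('top0.pkl','rb')); W=cloud(d)
def pts(u0,u1,v0,v1,z0,z1):
    w=W[v0:v1,u0:u1].reshape(-1,3); return w[(w[:,2]>z0)&(w[:,2]<z1)]
def rect(n,p):
    c,s,a=cv2.minAreaRect(p[:,:2].astype(np.float32)); print(n,len(p),np.round(c,1),np.round(s,1),round(a,1),'z',p[:,2].mean().round(1), 'min',p.min(0).round(),'max',p.max(0).round())
print('table z',np.nanmedian(W[220:240,300:360,2]))
rect('bracket',pts(225,300,235,320,122,140))
rect('brlow',pts(225,300,235,320,15,140))
rect('batten',pts(325,358,170,225,15,30))
rect('wedge',pts(375,405,170,225,6,30))
rect('decoy',pts(390,450,235,290,8,40))
rect('jar',pts(230,270,175,220,60,90))
rect('beaker',pts(325,380,335,390,55,90))
rect('vice',pts(230,315,325,375,15,70))
rect('case',pts(385,470,295,360,30,60))
rect('riser',pts(260,495,30,185,250,270))
E
python3 m.py; python3 -c "
import cv2;i=cv2.imread('pics/top0.png');a=cv2.resize(i[160:310,225:445],None,fx=3.6,fy=3.6,interpolation=2);cv2.imwrite('pics/crop0.png',a)"
```

```text
table z 1.5783791459300573
bracket 1596 [521.8 215.4] [85.2 45.3] 13.4 z 131.4 min [477. 185. 122.] max [567. 246. 137.]
brlow 2342 [519.5 225. ] [85.3 65.9] 13.2 z 113.8 min [475. 185.  16.] max [567. 260. 137.]
batten 766 [678.8  79.9] [29.9 84.7] 82.8 z 23.6 min [636.  60.  15.] max [721.  99.  28.]
wedge 340 [679.4  -9.4] [29.5 83.1] 72.4 z 10.8 min [642. -35.   6.] max [722.  11.  18.]
decoy 541 [557.7 -59.2] [21.  81.4] 39.3 z 17.1 min [525. -95.   8.] max [590. -23.  22.]
jar 554 [666.3 238.3] [42.8 43.2] 59.5 z 75.5 min [644. 217.  60.] max [688. 261.  81.]
beaker 287 [381.4  74. ] [59.2 59.1] 89.6 z 69.7 min [352.  44.  55.] max [411. 104.  76.]
vice 1737 [411.  198.4] [ 55.6 119.9] 0.9 z 37.1 min [382. 138.  15.] max [438. 259.  55.]
case 3579 [438.8 -60.9] [112.7  94.3] 89.6 z 43.9 min [ 392. -117.   30.] max [486.  -5.  51.]
riser 22189 [743.3  34.7] [290.9 201.2] 86.9 z 261.7 min [ 636. -114.  250.] max [851. 184. 270.]
```

View pics/crop0.png

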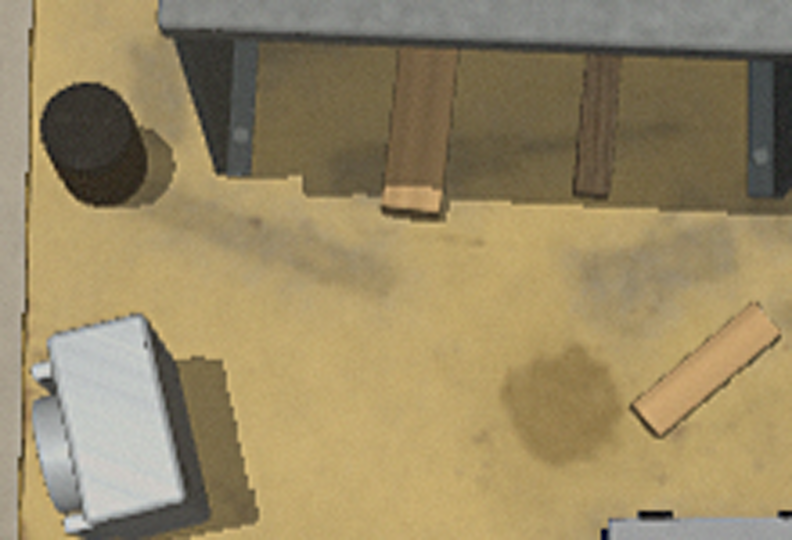

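The crop confirms it. The wide, straight batten is at crop (425,130), the narrow dark wedge at (600,120), and the short 81×21 decoy is on the open worktop. Measured positions:
- Batten centre about (694,78), yaw -7.2°.
- Bracket origin about (522,215), yaw 103.4°.
- Batten target about (550,96), yaw 13.4°.

I'll start moving.

Call:
apply_moves([
  [1,31,-40,0,0,0,0],
  [1,31,-38,0,0,0,0],
  [1,31,-38,0,0,0,0],
  [1,31,-38,0,0,0,0],
  [1,31,-38,0,0,0,0],
  [1,31,-38,0,0,0,0],
  [1,31,-38,0,0,0,0],
  [1,31,-38,0,0,0,0],
])

```text
time: 0.9
tool_pos: [313.4, -221.6, 191.1]
tcp_rot: [180.0, -0.0, 14.4]
ft_force: [1.3, 0.4, 0.2]
finger_gap: 85.5
grip_force: 0.0
```

Call:
apply_moves([
  [0.6,33,-34,0,0,0,0],
  [0.6,33,-34,0,0,0,0],
  [0.6,33,-34,0,0,0,0],
  [0.6,33,-34,0,0,0,0],
  [0.6,33,-34,0,0,0,0],
  [0.6,33,-34,0,0,0,0],
  [0.6,0,0,0,0,0,1],
  [0.6,0,0,0,0,0,1],
])

```text
time: 1.7
tool_pos: [454.0, 25.2, 190.6]
tcp_rot: [-180.0, 0.1, 4.4]
ft_force: [-0.9, -0.5, -0.1]
finger_gap: 68.4
grip_force: 0.0
```

```bash
cat >> h.py <<'E'
def goto(p,yaw,tilt):
    "remaining turn (tool rotvec, units of 5 deg) and shift in current and final tool axes"
    s=r.sense(); T=toolT(s); R=(Ro.from_euler('z',yaw,degrees=True)*Ro.from_euler('x',180,degrees=True)*Ro.from_euler('y',tilt,degrees=True)).as_matrix()
    dp=np.array(p)-s['tool_pos']
    print('t',round(s['time'],1),'pos',s['tool_pos'].round(1),'rot',s['tcp_rot'].round(1),'F',s['ft_force'].round(1),'gap',round(s['finger_gap'],1),'grip',round(s['grip_force'],1),'j',s['joint_pos'].round())
    print('turn',(Ro.from_matrix(T[:3,:3].T@R).as_rotvec(degrees=True)/5).round(2),'shift now',(T[:3,:3].T@dp).round(1),'final axes',(R.T@dp).round(1))
E
python3 -c "
from h import *
goto([618,88,138],-7.2,30); print(r.snapshot('wrist')['hand_eye'].round(2))"
```

```text
t 1.7 pos [454.   25.2 190.6] rot [-1.8e+02  1.0e-01  4.4e+00] F [-0.9 -0.5 -0.1] gap 68.4 grip 0.0 j [ -3. -16. 107.   0.  88.  82.]
turn [-0.61  6.    2.27] shift now [168.5 -49.9  52.3] final axes [107.8 -82.9 123. ]
[[   0.     -0.96   -0.27   68.62]
 [   1.      0.      0.     -0.21]
 [  -0.     -0.27    0.96 -183.81]
 [   0.      0.      0.      1.  ]]
```

```bash
python3 -c "
from h import *
goto([590,91,128],-7.2,38)"
```

```text
t 1.8 pos [453.9  24.5 190.7] rot [-1.8e+02  1.0e-01  4.1e+00] F [-0.2 -0.3  0.2] gap 68.7 grip 0.0 j [ -3. -16. 107.  -0.  88.  83.]
turn [-0.75  7.59  2.17] shift now [140.6 -56.7  62.5] final axes [ 61.3 -83.  127.4]
```

Call:
apply_moves([
  [0.4,0,0,0,-0.09,0.95,0.27],
  [0.4,0,0,0,-0.09,0.95,0.27],
  [0.4,0,0,0,-0.09,0.95,0.27],
  [0.4,0,0,0,-0.09,0.95,0.27],
  [0.4,0,0,0,-0.09,0.95,0.27],
  [0.4,0,0,0,-0.09,0.95,0.27],
  [0.4,0,0,0,-0.09,0.95,0.27],
  [0.4,0,0,0,-0.09,0.95,0.27],
])

```text
time: 2.55
tool_pos: [501.0, 32.6, 187.3]
tcp_rot: [179.2, -36.1, -6.8]
ft_force: [-0.0, -0.3, 0.5]
finger_gap: 59.9
grip_force: 0.0
```

Call:
apply_moves([
  [0.4,10,-14,15,0,0,0],
  [0.4,10,-14,20,0,0,0],
  [0.4,10,-14,20,0,0,0],
  [0.4,10,-14,20,0,0,0],
  [0.4,10,-14,20,0,0,0],
  [0.4,11,-13,20,0,0,0],
  [0.4,0,0,12,0,0,0],
  [0.4,0,0,0,0,0,0],
])

```text
time: 3.35
tool_pos: [633.1, 98.6, 117.8]
tcp_rot: [179.1, -35.8, -6.6]
ft_force: [-0.4, -0.3, 0.1]
finger_gap: 60.0
grip_force: 0.0
```

```bash
cat > w.py <<'E'
from h import *
d=snap('wrist','w1'); W=cloud(d); goto([682,79.5,10],-7.2,38)
m=(W[...,2]>15)&(W[...,2]<32)&(W[...,0]>600)&(W[...,0]<800)&(abs(W[...,1]-78)<50)
p=W[m]; print(len(p),p.min(0),p.max(0),p.mean(0)); c,s,a=cv2.minAreaRect(p[:,:2].astype(np.float32)); print(c,s,a)
E
python3 w.py
```

```text
t 3.4 pos [633.   98.5 118.7] rot [179.1 -35.8  -6.7] F [-1.1  0.4  0.8] gap 59.5 grip 0.0 j [ 11. -14. 122. -18.  39. 119.]
turn [0.12 0.43 0.09] shift now [-22.4  11.3 118.1] final axes [-26.8  12.7 117.1]
4003 [636.12643691  28.13270429  15.2724937 ] [799.99404772 127.82986352  29.95883777] [692.5308074   79.01906319  23.42718258]
(718.0494384765625, 78.03228759765625) (99.69697570800781, 163.83851623535156) 89.96411895751953
```

View pics/w1.png

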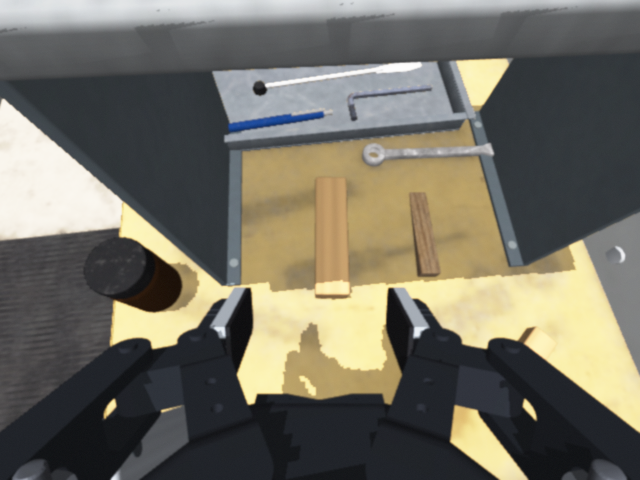

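The batten is at (332,237) in this view and the wedge at (424,233). Both stand clear of each other. I'll refine the batten pose from here.

```bash
cat > b.py <<'E'
from h import *
d=pickle.load(open('w1.pkl','rb')); W=cloud(d)
m=((W[...,2]>17)&(W[...,2]<30)&(W[...,0]>625)&(W[...,0]<760)&(abs(W[...,1]-78)<32)).astype(np.uint8)
m=cv2.morphologyEx(m,cv2.MORPH_OPEN,np.ones((3,3)))
n,l,st,ce=cv2.connectedComponentsWithStats(m); k=1+st[1:,4].argmax(); p=W[l==k]
print(len(p),p.mean(0).round(1),cv2.minAreaRect(p[:,:2].astype(np.float32)))
c,s,a=0,0,0
v=np.linalg.svd(p[:,:2]-p[:,:2].mean(0),full_matrices=False)[2][0]; print('yaw',np.degrees(np.arctan2(v[1],v[0])))
T=toolT(r.sense()); 
E
python3 b.py
```

```text
3885 [689.8  79.   23.3] ((694.1878051757812, 78.32113647460938), (29.99396324157715, 114.36732482910156), 82.68339538574219)
yaw 172.6421350605603
```

Call:
apply_moves([
  [0.4,-9,4,0,0.12,0.43,0.09],
  [0.4,-9,4,0,0,0,0],
  [0.4,-9,4,10,0,0,0],
  [0.4,0,0,15,0,0,0],
  [0.4,0,0,15,0,0,0],
  [0.4,0,0,10,0,0,0],
  [0.4,0,0,0,0,0,0],
  [0.4,0,0,0,0,0,0],
])

```text
time: 4.2
tool_pos: [641.5, 85.7, 65.1]
tcp_rot: [-179.9, -38.1, -7.3]
ft_force: [-0.2, -0.1, -0.2]
finger_gap: 60.1
grip_force: 0.0
```

```bash
python3 -c "
from h import *
goto([682,79.9,10],-7.3,38)"
```

```text
t 4.2 pos [641.5  85.7  65.1] rot [-179.9  -38.1   -7.3] F [-0.2 -0.1 -0.2] gap 60.1 grip 0.0 j [  9. -10. 126. -21.  29. 122.]
turn [-0.02 -0.03 -0.  ] shift now [-1.9  0.7 68.6] final axes [-1.7  0.6 68.6]
```

Call:
apply_moves([
  [0.4,-2,1,15,0,0,0],
  [0.4,0,0,15,0,0,0],
  [0.4,0,0,15,0,0,0],
  [0.4,0,0,10,0,0,0],
  [0.4,0,0,7,0,0,0],
  [0.4,0,0,4,0,0,0],
  [0.4,0,0,2,0,0,0],
  [0.4,0,0,0,0,0,0],
])

```text
time: 5.0
tool_pos: [682.1, 80.1, 10.5]
tcp_rot: [-179.8, -38.2, -7.3]
ft_force: [-0.1, -1.0, 0.3]
finger_gap: 59.7
grip_force: 0.0
```

Call:
apply_moves([
  [-0.2,0,0,0,0,0,0],
  [-0.6,0,0,0,0,0,0],
  [-1,0,0,0,0,0,0],
  [-1,0,0,0,0,0,0],
  [-1,0,0,0,0,0,0],
  [-1,0,0,0,0,0,0],
  [-1,0,0,0,0,0,0],
  [-1,0,0,0,0,0,0],
], squeeze=50)

```text
time: 5.8
tool_pos: [681.9, 80.0, 10.1]
tcp_rot: [-179.8, -38.2, -7.3]
ft_force: [-0.0, 0.5, -0.2]
finger_gap: 0.2
grip_force: 0.0
```

```bash
python3 -c "
from h import *
goto([560,96,80],13.4,38); snap('wrist','w2')"
```

```text
t 5.8 pos [681.9  80.   10.1] rot [-179.8  -38.2   -7.3] F [-0.   0.5 -0.2] gap 0.2 grip 0.0 j [  8.   3. 121. -26.  21. 127.]
turn [ 2.52 -0.04 -3.26] shift now [ -53.6   -0.6 -130.9] final axes [ -47.6  -43.8 -125.8]
```

View pics/w2.png

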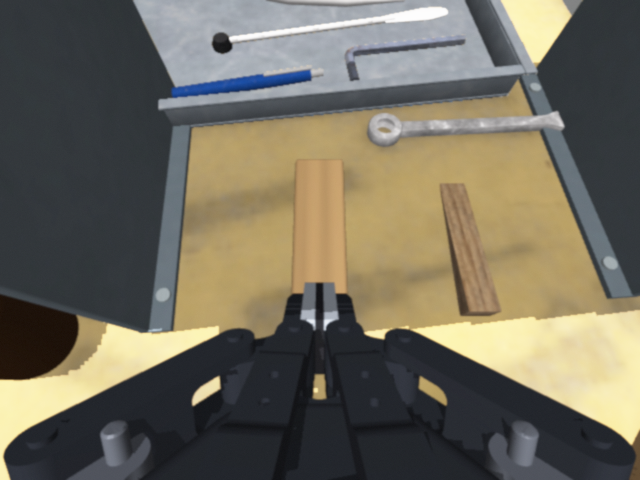

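The fingers shut at (320,285) without gripping; the batten at (320,225) may have been nudged inward. I'll measure where it is now.

```bash
sed -e 's/w1.pkl/w2.pkl/' -e 's/<760/<790/' b.py > b2.py; cat >> b2.py <<'E'
Ti=np.linalg.inv(T)
for v in (262,270,278,284,290,296,302):
    print(v,[ (W[v,u].round(0).tolist()) for u in (305,320,335)])
m=(W[...,0]>600)&(W[...,0]<700)&(W[...,2]>6)&(W[...,2]<16); 
q=W[280:330,295:345].reshape(-1,3); q=(q-T[:3,3])@T[:3,:3]; q=q[np.isfinite(q[:,0])]; print(np.percentile(q[:,2],[50,80,95,99]))
E
python3 b2.py
```

```text
6609 [706.9  76.9  23.3] ((709.0733642578125, 76.62081909179688), (30.1166934967041, 85.85704803466797), 82.89344024658203)
yaw 172.78950129905436
262 [[684.0, 88.0, 23.0], [684.0, 80.0, 23.0], [682.0, 71.0, 23.0]]
270 [[680.0, 88.0, 23.0], [679.0, 80.0, 22.0], [678.0, 72.0, 23.0]]
278 [[675.0, 89.0, 24.0], [674.0, 81.0, 24.0], [674.0, 73.0, 23.0]]
284 [[663.0, 89.0, 55.0], [663.0, 82.0, 54.0], [670.0, 73.0, 23.0]]
290 [[659.0, 89.0, 61.0], [658.0, 83.0, 60.0], [658.0, 76.0, 59.0]]
296 [[656.0, 89.0, 64.0], [655.0, 83.0, 65.0], [655.0, 77.0, 63.0]]
302 [[652.0, 89.0, 69.0], [652.0, 84.0, 69.0], [651.0, 78.0, 69.0]]
[-64.58172587 -49.80664069 -16.84973083 -15.38770669]
```

```bash
cat > c.py <<'E'
from h import *
d=pickle.load(open('w2.pkl','rb')); W=cloud(d); T=toolT(r.sense()); print(r.sense()['tool_pos'])
for z in (0,-19,-46): 
  for x in (0,11): print(z,x,proj(d,(T@[x,0,z,1])[:3]).round())
q=(W-T[:3,3])@T[:3,:3]
for v in range(276,345,6): print(v,q[v,312].round(),q[v,320].round(),q[v,328].round(), d['color'][v,320])
d=pickle.load(open('w1.pkl','rb'));W=cloud(d); i=d['T']@np.linalg.inv(d['hand_eye']); q=(W-i[:3,3])@i[:3,:3]
m=(q[...,2]>-80)&(q[...,2]<20)&(abs(q[...,1])<60)&(abs(q[...,0])<25); print('open: max z',np.percentile(q[m][:,2],[50,90,98,100]), 'n',m.sum())
E
python3 c.py
```

```text
[681.94027483  80.04857714  10.1235206 ]
0 0 [319. 272.]
0 11 [319. 254.]
-19 0 [319. 285.]
-19 11 [319. 265.]
-46 0 [320. 308.]
-46 11 [320. 285.]
276 [  3.  -4. -15.] [  3.   0. -14.] [  3.   5. -15.] [107 155 193]
282 [ 12.  -3. -44.] [ 12.   0. -44.] [ 12.   4. -45.] [ 70 100 126]
288 [ 12.  -3. -51.] [ 12.   0. -51.] [ 12.   4. -51.] [22 20 19]
294 [ 12.  -3. -58.] [ 12.   0. -57.] [ 12.   3. -57.] [22 20 19]
300 [ 12.  -3. -63.] [ 13.   0. -64.] [ 12.   3. -63.] [24 21 21]
306 [ 12.  -3. -68.] [ 12.   0. -69.] [ 12.   3. -68.] [23 20 21]
312 [ 12.  -3. -73.] [ 12.   0. -73.] [ 12.   3. -72.] [25 22 22]
318 [ 12.  -3. -78.] [ 12.   0. -78.] [ 12.   3. -77.] [37 32 32]
324 [ 13.  -3. -83.] [ 10.   0. -78.] [ 13.   3. -83.] [61 55 55]
330 [ 13.  -2. -88.] [  8.   0. -78.] [ 13.   3. -87.] [49 45 44]
336 [ 12.  -2. -89.] [  5.   0. -78.] [ 13.   3. -91.] [38 35 34]
342 [ 10.  -2. -90.] [  3.   0. -78.] [ 12.   2. -93.] [37 35 35]
open: max z [-66.53054427 -52.80672279 -47.82848442 -44.75610375] n 4002
```

The closed fingertips show up about 44 mm short of the reported TCP, at z≈44 and above the batten. That fits the empty, force-free closing. The batten hasn't moved. I'll open, advance along the tool axis in guarded steps, and check.

Call:
apply_moves([
  [0.4,0,0,0,0,0,0],
  [0.4,0,0,0,0,0,0],
  [0.4,0,0,0,0,0,0],
  [0.4,0,0,0,0,0,0],
  [0.4,0,0,0,0,0,0],
  [0.4,0,0,8,0,0,0],
  [0.4,0,0,7,0,0,0],
  [0.4,0,0,0,0,0,0],
])

```text
time: 6.65
tool_pos: [690.9, 78.6, -3.1]
tcp_rot: [-179.9, -38.1, -7.3]
ft_force: [-0.6, -0.4, 0.3]
finger_gap: 59.7
grip_force: 0.0
```

Call:
apply_moves([
  [0.4,0,0,4,0,0,0],
  [0.4,0,0,4,0,0,0],
  [0.4,0,0,4,0,0,0],
  [0.4,0,0,4,0,0,0],
  [0.4,0,0,4,0,0,0],
  [0.4,0,0,0,0,0,0],
  [0.4,0,0,0,0,0,0],
  [0.4,0,0,0,0,0,0],
])

```text
time: 7.45
tool_pos: [703.4, 77.4, -17.3]
tcp_rot: [-179.8, -38.2, -7.3]
ft_force: [1.1, -0.4, -0.7]
finger_gap: 59.9
grip_force: 0.0
```

```bash
cat > e.py <<'E'
from h import *
goto([708,76.5,-24],-7.3,38); d=snap('wrist','w3'); T=toolT(r.sense()); W=cloud(d); q=(W-T[:3,3])@T[:3,:3]
m=(q[...,2]>-110)&(q[...,2]<-38)&(abs(q[...,1])<60)&(abs(q[...,0])<25)&(abs(q[...,1])>18)&(d['color'].max(-1)<60)
f=W[m]; print(m.sum(),'low pts',f[f[:,2].argsort()[:5]].round(), 'tool z max',q[m][:,2].max())
E
python3 e.py
```

```text
t 7.5 pos [703.4  77.4 -17.3] rot [-179.8  -38.2   -7.3] F [ 1.1 -0.4 -0.7] gap 59.9 grip 0.0 j [  7.   9. 118. -29.  18. 129.]
turn [-0.03 -0.03 -0.  ] shift now [-0.5  0.4  8.2] final axes [-0.5  0.3  8.2]
16241 low pts [[665.  52.  15.]
 [667.  52.  15.]
 [666.  52.  16.]
 [671. 112.  16.]
 [665.  52.  16.]] tool z max -45.688903676154844
```

View pics/w3.png

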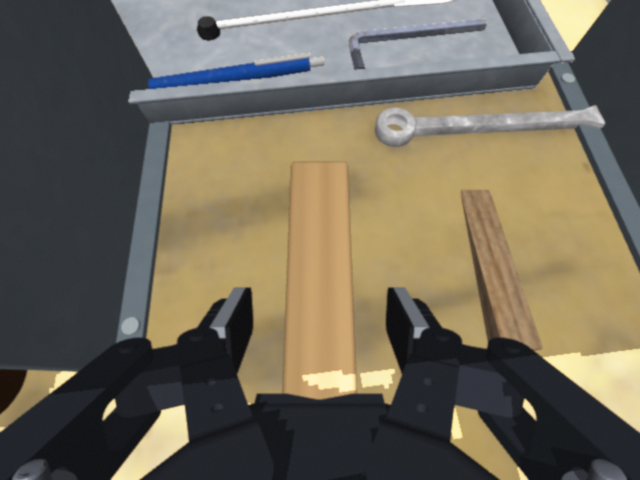

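The fingers straddle the batten, with tips at (235,290) and (402,290), and there is still no contact at a TCP reading of z=-17. That confirms the offset of about 44 mm. I'll go in the last 9 mm and grip.

Call:
apply_moves([
  [0.4,0,0,4,0,0,0],
  [0.4,0,0,3,0,0,0],
  [0.4,0,0,2,0,0,0],
  [0.4,0,0,0,0,0,0],
  [-0.3,0,0,0,0,0,0],
  [-1,0,0,0,0,0,0],
  [-1,0,0,0,0,0,0],
  [-1,0,0,0,0,0,0],
], squeeze=50)

```text
time: 8.3
tool_pos: [709.0, 76.8, -24.2]
tcp_rot: [-179.8, -38.2, -7.3]
ft_force: [-2.2, 0.2, 1.4]
finger_gap: 28.8
grip_force: 50.2
```

Call:
apply_moves([
  [-1,0,0,0,0,0,0],
  [-1,0,0,0,0,0,0],
  [-1,0,0,0,0,0,0],
  [-1,0,0,0,0,0,0],
  [-1,0,0,0,0,0,0],
  [-1,0,0,0,0,0,0],
  [-1,0,0,0,0,0,0],
  [-1,0,0,0,0,0,0],
])

```text
time: 9.1
tool_pos: [709.1, 76.8, -24.2]
tcp_rot: [-179.8, -38.2, -7.3]
ft_force: [-3.7, -0.0, 5.5]
finger_gap: 29.0
grip_force: 50.9
```

Gripped at 29 mm and 50 N. Lifting a little and drawing it out.

Call:
apply_moves([
  [-1,4,0,-5,0,0,0],
  [-1,4,0,-5,0,0,0],
  [-1,-13,0,-16,0,0,0],
  [-1,-13,0,-16,0,0,0],
  [-1,-13,0,-16,0,0,0],
  [-1,-13,0,-16,0,0,0],
  [-1,-13,0,-16,0,0,0],
  [-1,0,0,0,0,0,0],
])

```text
time: 9.9
tool_pos: [607.4, 89.5, 11.0]
tcp_rot: [-179.8, -38.1, -7.3]
ft_force: [-0.4, -1.1, -1.4]
finger_gap: 28.9
grip_force: 50.0
```

```bash
python3 -c "
from h import *
goto([565,99.7,10],13.4,38)"
```

```text
t 9.9 pos [607.4  89.5  11. ] rot [-179.8  -38.1   -7.3] F [-0.4 -1.1 -1.4] gap 28.9 grip 50.0 j [ 11.  -8. 132. -29.  23. 132.]
turn [ 2.52 -0.03 -3.26] shift now [-34.8  -4.8 -26. ] final axes [-31.3 -19.8 -23.2]
```

Call:
apply_moves([
  [-1,0,0,0,0.42,0,-0.543],
  [-1,0,0,0,0.42,0,-0.543],
  [-1,0,0,0,0.42,0,-0.543],
  [-1,0,0,0,0.42,0,-0.543],
  [-1,0,0,0,0.42,0,-0.543],
  [-1,0,0,0,0.42,0,-0.543],
  [-1,-15,-10,-12,0,0,0],
  [-1,-15,-10,-11,0,0,0],
])

```text
time: 10.7
tool_pos: [568.3, 100.2, 10.8]
tcp_rot: [-180.0, -38.1, 11.7]
ft_force: [-0.3, 0.0, -0.5]
finger_gap: 28.8
grip_force: 50.0
```

Call:
apply_moves([
  [-1,0,0,0,0,0,0],
  [-1,0,0,0,0,0,0],
  [-1,0,0,0,0,0,0],
  [-1,0,0,0,0,0,0],
  [-1,0,0,0,0,0,0],
  [-1,0,0,0,0,0,0],
  [-1,0,0,0,0,0,0],
  [-1,0,0,0,0,0,0],
])

```text
time: 11.5
tool_pos: [567.5, 101.1, 10.0]
tcp_rot: [-180.0, -38.0, 11.8]
ft_force: [0.5, 0.1, -0.3]
finger_gap: 29.1
grip_force: 50.0
```

```bash
cat > f.py <<'E'
from h import *
import sys
goto([565,99.7,-23],13.4,38)
for n in ('top','wrist'):
    d=snap(n,n+sys.argv[1]); W=cloud(d); hs=cv2.cvtColor(d['color'],cv2.COLOR_BGR2HSV)
    zlo,zhi=float(sys.argv[2]),float(sys.argv[3])
    m=((W[...,2]>zlo)&(W[...,2]<zhi)&(abs(W[...,0]-550)<75)&(abs(W[...,1]-96)<45)&(hs[...,1]>50)).astype(np.uint8)
    m=cv2.morphologyEx(m,cv2.MORPH_OPEN,np.ones((3,3)))
    k,l,st,ce=cv2.connectedComponentsWithStats(m)
    for i in range(1,k):
        if st[i,4]>60: p=W[l==i]; print(n,st[i,:],p.mean(0).round(1),np.round(np.hstack(cv2.minAreaRect(p[:,:2].astype(np.float32))),1))
d=pickle.load(open('top%s.pkl'%sys.argv[1],'rb'));W=cloud(d)
w=W[235:320,225:300].reshape(-1,3); w=w[(w[:,2]>122)&(w[:,2]<140)]; print('bracket',np.round(np.hstack(cv2.minAreaRect(w[:,:2].astype(np.float32))),1))
E
python3 f.py 3 40 65
```

```text
t 11.5 pos [567.5 101.1  10. ] rot [-180.   -38.    11.8] F [ 0.5  0.1 -0.3] gap 29.1 grip 50.0 j [ -0. -19. 140.  19.  23.  62.]
turn [ 0.19  0.   -0.25] shift now [-22.5   0.8  24.3] final axes [-22.5   0.7  24.3]
top [ 318  229   28   58 1000] [561.5  98.9  57.9] [560.6  98.8 100.5  30.4  11.7]
wrist [  281   162    78   237 16194] [550.   97.4  57.7] [557.2  99.1 107.4  30.7  11.8]
bracket [522.1 215.5  85.7  45.2  13.3]
```

The held batten sits where predicted. Lowering it with a force guard.

Call:
apply_moves([
  [-1,-2,0,0,0.19,0,-0.25],
  [-1,-4,0,5,0,0,0],
  [-1,-4,0,5,0,0,0],
  [-1,-4,1,4,0,0,0],
  [-1,-4,0,4,0,0,0],
  [-1,-3,0,4,0,0,0],
  [-1,0,0,0,0,0,0],
  [-1,0,0,0,0,0,0],
])

```text
time: 12.4
tool_pos: [564.7, 99.5, -20.6]
tcp_rot: [-180.0, -38.0, 13.4]
ft_force: [-0.4, 0.4, -0.8]
finger_gap: 29.0
grip_force: 50.0
```

```bash
python3 -c "
from h import *
goto([565,99.7,-24],13.4,38)"
```

```text
t 12.4 pos [564.7  99.5 -20.6] rot [-180.   -38.    13.4] F [-0.4  0.4 -0.8] gap 29.0 grip 50.0 j [ -2. -14. 140.  30.  19.  50.]
turn [ 0.    0.01 -0.  ] shift now [-1.8 -0.1  2.9] final axes [-1.8 -0.1  2.9]
```

Next: down the last 3–4 mm, a gradual release, then back out along the tool axis.

Call:
apply_moves([
  [-1,-1,0,1.5,0,0,0],
  [-1,-1,0,1.5,0,0,0],
  [-1,0,0,0,0,0,0],
  [-1,0,0,0,0,0,0],
  [-0.2,0,0,0,0,0,0],
  [0.0,0,0,0,0,0,0],
  [0.2,0,0,0,0,0,0],
  [0.3,0,0,0,0,0,0],
])

```text
time: 13.2
tool_pos: [565.2, 99.5, -23.7]
tcp_rot: [180.0, -38.0, 13.4]
ft_force: [0.4, 0.3, 0.4]
finger_gap: 55.6
grip_force: 0.0
```

Call:
apply_moves([
  [0.3,0,0,0,0,0,0],
  [0.3,0,0,-8,0,0,0],
  [0.3,0,0,-12,0,0,0],
  [0.3,0,0,-20,0,0,0],
  [0.3,0,0,-20,0,0,0],
  [0.3,0,0,-20,0,0,0],
  [0.3,0,0,-20,0,0,0],
  [0.3,0,0,0,0,0,0],
])

```text
time: 14.0
tool_pos: [536.1, 88.2, 61.9]
tcp_rot: [-179.9, -36.9, 13.5]
ft_force: [0.3, -0.2, 0.8]
finger_gap: 55.6
grip_force: 0.0
```

```bash
python3 f.py 4 15 32
```

```text
t 14.0 pos [536.1  88.2  61.9] rot [-179.9  -36.9   13.5] F [ 0.3 -0.2  0.8] gap 55.6 grip 0.0 j [ -4. -34. 143.  18.  37.  62.]
turn [-0.02  0.22  0.01] shift now [-26.3  -4.4  86.4] final axes [-28.   -4.5  85.8]
top [ 318  234   32   66 1121] [549.9  95.4  23.6] [551.   95.4 115.3  30.2  13.5]
wrist [ 291  192   46  158 6762] [545.9  94.6  23.3] [551.2  95.9 114.9  30.1  13.4]
bracket [521.9 215.5  85.3  45.2  13.3]
```

The batten is flat and released at (551,95.6), about 100 mm from the face and centred within 1 mm. Now I'll straighten the tool and rise clear.

Call:
apply_moves([
  [0,0,0,-6,0,-0.93,0],
  [-0.5,0,0,-10,0,-0.93,0],
  [-1,0,0,-10,0,-0.93,0],
  [-1,0,0,-10,0,-0.93,0],
  [-1,0,0,-10,0,-0.93,0],
  [-1,0,0,-10,0,-0.93,0],
  [-1,0,0,-10,0,-0.93,0],
  [-1,0,0,-10,0,-0.93,0],
])

```text
time: 14.9
tool_pos: [509.4, 82.9, 127.1]
tcp_rot: [-179.8, 0.9, 13.6]
ft_force: [0.4, 0.3, 0.5]
finger_gap: -0.0
grip_force: 0.0
```

```bash
python3 -c "
from h import *
goto([502,300,145],13.4,0)"
```

```text
t 14.9 pos [509.4  82.9 127.1] rot [-179.8    0.9   13.6] F [0.4 0.3 0.5] gap -0.0 grip 0.0 j [  4.  -2. 102.   0.  81.  80.]
turn [-0.04  0.18  0.03] shift now [  43.4 -212.8  -17.8] final axes [  43.1 -212.9  -17.9]
```

Call:
apply_moves([
  [-1,0,0,-18,0,0.18,0],
  [-1,7,-20,0,0,0,0],
  [-1,7,-35,0,0,0,0],
  [-1,7,-40,0,0,0,0],
  [-1,7,-40,0,0,0,0],
  [-1,7,-40,0,0,0,0],
  [-1,8,-38,0,0,0,0],
  [-1,0,0,0,0,0,0],
])

```text
time: 15.7
tool_pos: [500.4, 304.2, 144.7]
tcp_rot: [-179.8, -0.1, 13.8]
ft_force: [-0.6, -1.1, 0.2]
finger_gap: -0.3
grip_force: 0.0
```

```bash
cat > g.py <<'E'
from h import *
goto([504.7,288.5,72],13.4,0); d=snap('scene','s1'); T=toolT(r.sense()); W=cloud(d); q=(W-T[:3,3])@T[:3,:3]
m=(q[...,2]>-75)&(q[...,2]<10)&(abs(q[...,1])<35)&(abs(q[...,0])<25); f=q[m]
print(m.sum(),'max tool z',np.percentile(f[:,2],[90,98,100]),'y',f[f[:,2]>-60].min(0),f[f[:,2]>-60].max(0))
E
python3 g.py
```

```text
t 15.7 pos [500.4 304.2 144.7] rot [-1.798e+02 -1.000e-01  1.380e+01] F [-0.6 -1.1  0.2] gap -0.3 grip 0.0 j [ 26.   7.  91.   0.  82. 102.]
turn [-0.05 -0.03  0.08] shift now [ 0.3 16.6 72.6] final axes [ 0.5 16.3 72.7]
657 max tool z [-46.27261316 -41.27625916 -39.72687265] y [-11.87050861 -17.5078117  -59.97042157] [  9.67774723  11.11784375 -39.72687265]
```

View pics/s1.png

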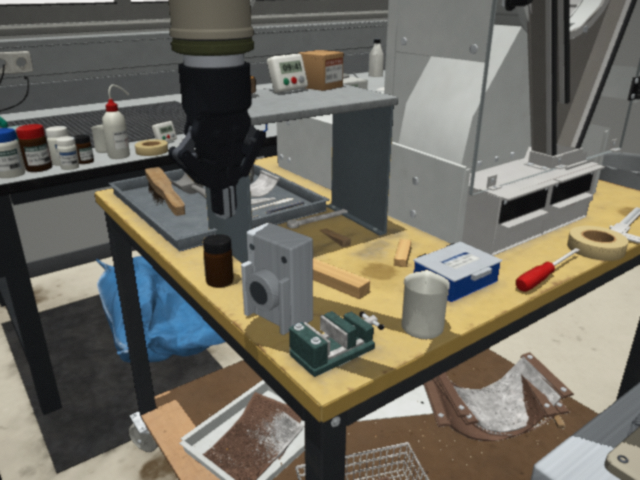

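The scene view shows the fingertips at (232,225), behind the bracket, and the batten at (340,278), crosswise in front of it. Descending behind the back to a tip height of about 114 mm and approaching.

Call:
apply_moves([
  [-1,0,0,24,0,0,0.08],
  [-1,0,0,24,0,0,0],
  [-1,0,0,24,0,0,0],
  [-1,0,10,0,0,0,0],
  [-1,0,10,0,0,0,0],
  [-1,0,10,0,0,0,0],
  [-1,0,5,0,0,0,0],
  [-1,0,0,0,0,0,0],
])

```text
time: 16.55
tool_pos: [511.6, 265.0, 76.7]
tcp_rot: [-179.8, -0.4, 13.0]
ft_force: [-0.1, 0.5, 0.2]
finger_gap: -0.0
grip_force: 0.0
```

Call:
apply_moves([
  [-1,0,2,0,0,0,0],
  [-1,0,2,0,0,0,0],
  [-1,0,2,0,0,0,0],
  [-1,0,2,0,0,0,0],
  [-1,0,2,0,0,0,0],
  [-1,0,2,0,0,0,0],
  [-1,0,2,0,0,0,0],
  [-1,0,2,0,0,0,0],
])

```text
time: 17.35
tool_pos: [514.0, 250.4, 75.4]
tcp_rot: [-179.8, -0.3, 13.1]
ft_force: [0.2, 1.8, 1.5]
finger_gap: 0.2
grip_force: 1.0
```

```bash
python3 -c "
from h import *
goto([500,255,72],13.4,0); d=snap('top','top5');W=cloud(d)
w=W[225:320,225:310].reshape(-1,3); w=w[(w[:,2]>112)&(w[:,2]<142)&(w[:,1]<245)]; print('bracket',np.round(np.hstack(cv2.minAreaRect(w[:,:2].astype(np.float32))),1),w[:,2].min(),w[:,2].max())"
```

```text
t 17.4 pos [514.  250.4  75.4] rot [-179.8   -0.3   13.1] F [0.2 1.8 1.5] gap 0.2 grip 1.0 j [21.  8. 97.  0. 75. 98.]
turn [-0.03 -0.06 -0.06] shift now [-12.6  -7.7   3.4] final axes [-12.6  -7.7   3.4]
bracket [525.6 200.1  85.4  20.2  17.1] 112.2088182387007 135.56050243266827
```

Contact is made at about 1.8 N. Pushing gently, rising slightly.

Call:
apply_moves([
  [-1,0,3,-0.5,0,0,0],
  [-1,0,3,-0.5,0,0,0],
  [-1,0,3,-0.5,0,0,0],
  [-1,0,3,-0.5,0,0,0],
  [-1,0,3,-0.5,0,0,0],
  [-1,0,3,-0.5,0,0,0],
  [-1,0,3,-0.5,0,0,0],
  [-1,0,0,0,0,0,0],
])

```text
time: 18.2
tool_pos: [518.8, 229.3, 78.7]
tcp_rot: [-179.9, -0.3, 13.1]
ft_force: [-1.3, 1.5, 0.8]
finger_gap: -0.0
grip_force: 0.6
```

```bash
python3 -c "
from h import *
goto([524,215,72],13.4,0); d=snap('scene','s2'); a=d['color'][160:390,150:450]; cv2.imwrite('pics/s2c.png',cv2.resize(a,None,fx=2.5,fy=2.5))"
```

```text
t 18.2 pos [518.8 229.3  78.7] rot [-179.9   -0.3   13.1] F [-1.3  1.5  0.8] gap -0.0 grip 0.6 j [19.  7. 98.  0. 75. 95.]
turn [-0.03 -0.06 -0.06] shift now [ 1.8 15.1  6.7] final axes [ 1.7 15.1  6.7]
```

View pics/s2c.png

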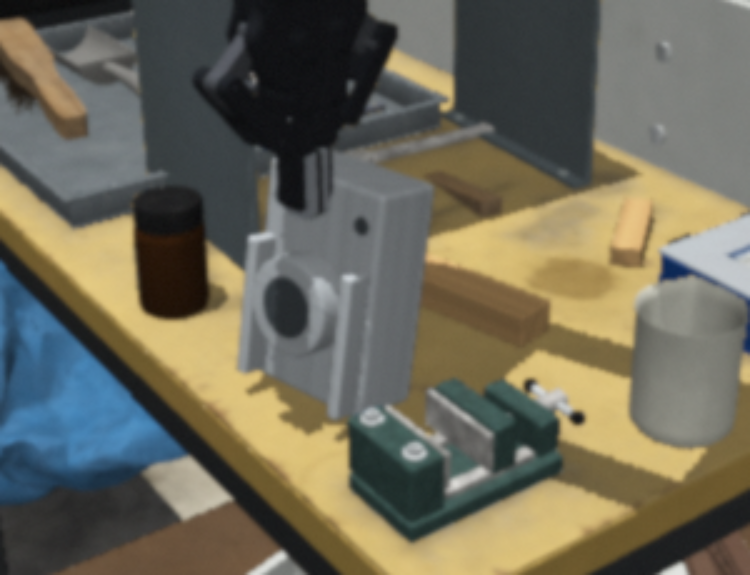

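The bracket is tipping about its front edge, with the finger at (305,190) on the plain back and the boss at (290,300). Continuing past the balance point.

Call:
apply_moves([
  [-1,-0.5,3,-0.5,0,0,0],
  [-1,-0.5,3,-0.5,0,0,0],
  [-1,0,3,-0.5,0,0,0],
  [-1,0,3,-0.5,0,0,0],
  [-1,0,3,-0.5,0,0,0],
  [-1,0,3,-0.5,0,0,0],
  [-1,0,3,-0.5,0,0,0],
  [-1,0,3,-0.5,0,0,0],
])

```text
time: 19.05
tool_pos: [523.2, 205.9, 82.7]
tcp_rot: [-179.9, -0.3, 13.1]
ft_force: [-0.7, 0.2, 0.8]
finger_gap: 0.0
grip_force: 0.1
```

Call:
apply_moves([
  [-1,0,3,-0.5,0,0,0],
  [-1,0,3,-0.5,0,0,0],
  [-1,0,3,-0.5,0,0,0],
  [-1,0,3,-0.5,0,0,0],
  [-1,0,3,-0.5,0,0,0],
  [-1,0,0,0,0,0,0],
  [-1,0,0,0,0,0,0],
  [-1,0,0,0,0,0,0],
])

```text
time: 19.85
tool_pos: [526.5, 191.7, 85.1]
tcp_rot: [-179.8, -0.3, 13.1]
ft_force: [-0.5, 0.1, -0.3]
finger_gap: -0.1
grip_force: 0.0
```

```bash
python3 -c "
from h import *
goto([502,300,145],13.4,0); d=snap('scene','s3'); W=cloud(d)
w=W[150:340,200:400].reshape(-1,3); w=w[(w[:,2]>30)&(w[:,2]<150)&(w[:,0]>440)&(w[:,0]<600)&(w[:,1]<200)&(w[:,1]>70)]; print(len(w),np.percentile(w,[2,50,98],axis=0).round())"
```

```text
t 19.9 pos [526.5 191.7  85.1] rot [-179.8   -0.3   13.1] F [-0.5  0.1 -0.3] gap -0.1 grip 0.0 j [15.  5. 99.  0. 75. 92.]
turn [-0.03 -0.06 -0.06] shift now [   1.  -111.2  -59.6] final axes [   1.3 -111.1  -59.9]
4231 [[487.  79.  32.]
 [516. 156.  64.]
 [578. 198. 139.]]
```

The force is gone, so it has fallen. Raising clear and looking.

Call:
apply_moves([
  [-1,0,0,-20,0,0,0],
  [-1,0,0,-30,0,0,0],
  [-1,0,0,-30,0,0,0],
  [-1,0,-40,0,0,0,0],
  [-1,0,-40,0,0,0,0],
  [-1,0,-30,0,0,0,0],
  [-1,0,0,0,0,0,0],
  [-1,0,0,0,0,0,0],
])

```text
time: 20.7
tool_pos: [500.9, 298.9, 165.3]
tcp_rot: [-179.9, -0.3, 13.2]
ft_force: [0.5, -0.2, -0.2]
finger_gap: 0.1
grip_force: 0.0
```

```bash
cat > k.py <<'E'
from h import *
goto([502,300,145],13.4,0)
d=snap('scene','s4'); a=d['color'][160:390,150:450]
t=snap('top','top6'); b=t['color'][180:380,225:385]
cv2.imwrite('pics/end.png',np.hstack([cv2.resize(a,(470,360)),cv2.resize(b,(288,360))]))
W=cloud(t); w=W[230:340,225:360].reshape(-1,3); w=w[(w[:,2]>12)&(w[:,2]<60)&(w[:,0]>450)&(w[:,0]<620)&(w[:,1]<240)&(w[:,1]>40)]
R=np.array([[-.23,.973],[-.973,-.23]]); q=(w[:,:2]-[521.9,215.5])@R.T   # old bracket frame
m=(q[:,1]>-40)&(q[:,1]<40)
for lo in range(-160,-10,10):
    k=m&(q[:,0]>lo)&(q[:,0]<lo+10)
    if k.sum()>5: print(lo+5,k.sum(),'zmed',np.median(w[k,2]).round(1),'y',q[k,1].min().round(),q[k,1].max().round())
hs=cv2.cvtColor(t['color'],cv2.COLOR_BGR2HSV)
wm=(W[...,2]>15)&(W[...,2]<30)&(hs[...,1]>60)&(abs(W[...,0]-550)<80)&(abs(W[...,1]-95)<50)
q=(W[wm][:,:2]-[521.9,215.5])@R.T; print('batten visible pts',wm.sum(), np.percentile(q,[2,50,98],axis=0).round(1))
E
python3 k.py
```

```text
t 20.7 pos [500.9 298.9 165.3] rot [-179.9   -0.3   13.2] F [ 0.5 -0.2 -0.2] gap 0.1 grip 0.0 j [ 26.   5.  90.   0.  84. 103.]
turn [-0.02 -0.05 -0.04] shift now [ 1.2 -0.8 20.3] final axes [ 1.3 -0.8 20.3]
-145 110 zmed 49.0 y -39.0 40.0
-75 7 zmed 58.3 y -31.0 40.0
-65 13 zmed 57.9 y -32.0 40.0
-55 35 zmed 55.8 y -31.0 40.0
-45 80 zmed 53.6 y -32.0 40.0
-35 197 zmed 51.1 y -32.0 40.0
-25 221 zmed 48.8 y -32.0 40.0
-15 146 zmed 46.3 y -34.0 40.0
batten visible pts 219 [[-138.7  -57.1]
 [-123.7   46.1]
 [ -89.5   56.6]]
```

View pics/end.png

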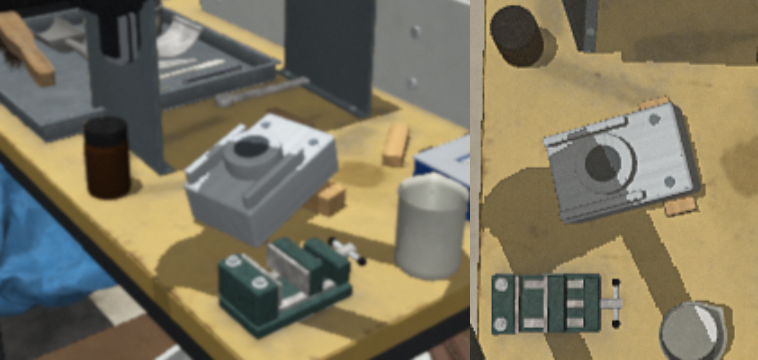

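The bracket lies machined face down with the boss up, at crop (255,150) on the left and (605,165) on the right, propped at a slope of about 0.23 rad. The batten shows evenly on both sides at (655,103) and (680,207), and the jar, beaker and wedge have not moved. Handing in.

```bash
python3 -c "
from bench import r
print(r.hand_in())"
```

```text
the job is handed in; nothing more can be done
None
```

I laid the batten crosswise and centred, about 100 mm in front of the machined face. I then tipped the bracket onto it: it rests face down, boss up, sloping about 0.23 rad. The jar and beaker look unmoved, I never touched the wedge, and I handed the job in shortly after 20.7 s (no verdict was returned).

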